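Seat the filter cassette and close its clamp

ROBOT

A 6-joint arm with a two-finger parallel gripper is mounted at the origin on a cart in front of the work surface, level with it; the furniture and walls round the work are solid. World frame = base frame: x ahead of the robot, y to its left, z up, the work surface at z = 0. Lengths are in m, angles in rad, forces in N, time in s.
With the tool pointing down it reaches from about 0.425 to 0.95 m from the base axis. Payload 3.5 kg.
Tool frame: the origin (TCP) lies on the centre line of the jaws, within the pads' length; the fingertips stand 25 mm ahead of it and the grasp point (between the pads) lies 6 mm ahead of it (ctrl.finger_overhang is the distance from the TCP to the fingertips, in m); z points along the fingers, y is the line along which they close (so a half turn about z gives the same grasp; the last joint's range is limited). The gripper opens to 85 mm and grips with 20 to 120 N. Pads are 22 mm wide; open, the fingers measure 114 mm over their backs; the gripper's body (76 mm by 85 mm) begins 54 mm behind the grasp point. The pads swing forward as they close: fully open they stand 13 mm farther back than shut.
Start: joints at [1.022, 0.286, 1.577, -0, 1.279, -0.15], TCP at [0.262, 0.622, 0.256] pointing down, gripper open.
Joint ranges: [-2.77, 2.77], [-0.9, 2.22], [0.21, 2.48], [-1.53, 4.67], [0.24, 2.81], [-2.84, 2.84]. Speed limits (rad/s): [2.79, 2.79, 3.14, 3.14, 3.14, 3.14].

INTERFACE

Orientations are given as a unit quaternion [x, y, z, w].
In Python, from plant import get_state, imaging, job, ctrl gives the robot as it stands.
- The arm moves only by the tool jog_arm, never from a script. Its argument "increments" is a list of rows, each an object of numbers: "dx", "dy", "dz": the shift along the world's x, y, z each as a share of 12 cm, from -1 to 1; "ax", "ay", "az": the turn, a rotation vector about the world's x, y, z each as a share of pi/2 rad, from -1 to 1; "gripper": the gripper command: -1 is shut, 1 is fully open, values between are in proportion. A call has 1 to 10 rows; each row is the pose to reach, as a shift and turn from the pose commanded when the call began; what a row does not reach only later rows make up. A row lasts 1/10 s, in which the tool goes at most 50 mm and 8.59 degrees, less where a joint would pass 70% of its speed; a pose out of reach is approached as far as the arm can. A call with a number of a shift or a turn outside -1 to 1 is refused whole. A call with a gripper value outside its range is refused whole. The fingers move at their own pace and stop on an object; "force" is the grip in N (left out, the last holds). Time passes only in rows, so rows that repeat a pose let the fingers close. It gives the time, the measured TCP pose, the force, the opening and the grip force at its end, in the units of the state.
- get_state(): the state, without advancing time (a new reading comes with each control period).
- imaging.read_camera(name): name is "side" or "top"; returns a dict with "frame" (384x512x3 uint8, blue, green, red), "depth" (384x512 float32, m along the optical axis (not along the pixel's ray), 0 where there is no reading), "camera_matrix" (3x3 intrinsics, pixels), "extrinsics" (4x4, takes a point from camera to world coordinates). Camera axes: x right, y up, looking along -z (the intrinsics and any distortion apply to the point x, -y, -z); pixel columns grow to the right and rows downward; lengths in m; the calibration is good to about 2 mm. A picture is of the moment at which its call begins.
- job.sign_off(): hands the job in; it is judged then, once.
The state is a dict: "time": time; "qpos": joint angles; "dq": joint speeds; "joint_efforts": joint torques, N m; "eef_pos": TCP position; "tcp_rot": TCP orientation; "contact_force": force on the tool from outside, world axes, zero at the start; "wrist_torque": the same for the moment, N m; "opening": opening from 0.0 (shut) to 1.0 (fully open); "finger_force": force on a finger pad.
Only numpy, scipy, OpenCV 4.12 (cv2) and the standard library are available. Lean on these libraries where they do the work, as an engineer would, in place of code of your own. Each camera call takes 0.05 s, during which the arm holds its last target. There are 200 camera calls.

TASK

The filter cassette has only been laid in its holder and still sits proud on the two spring plungers. With the clamp still open, press both ends of the cassette down past the click until it rests fully home on the holder's floor, easing off as soon as it bottoms rather than leaning on it; then swing the hinged clamp over it, fully shut, and let go. Leave the small bottle, the beaker, the roll of tape and the strip box where they are.

Things in the scene. Friction and masses are not known exactly. Their poses are not given: they have to be found in the camera images.
- holder: Dark grey steel cassette holder, fixed to the worktop, 120 (x) x 176 (y) mm base, low rails and end blocks up to z = 32 mm, clamp hinged at its back. Origin on the worktop below the middle of the nest; its x points away from the robot towards the hinge, y to the left along the cassette, z up. The nest floor is at z = 12 mm.
- cassette: Loose flat white filter cassette, 76 (x) x 120 (y) x 24 (z) mm, about 0.2 kg, lying in the nest, axes as the holder's, origin at the centre of its underside. A rib on each end face rests on a spring ball in the end block: at the start its underside is about 8 to 9 mm above the nest floor; home, it is on the floor. Over 80 N on it by the robot or the clamp, even as a brief knock, is too much.
- end_left (a point): Point on the cassette's flat top, 42 mm from its middle towards +y: where to press the left end. When home it is 36 mm above the worktop, at the start about 44 mm. Pressing one end takes roughly 4 to 9 N, then it gives way and snaps down; the other end stays up until it is pressed.
- end_right (a point): The same at the other end, 42 mm from the middle towards -y.
- clamp (a joint): Angle of the clamp in rad: 0 shut (bar level over the cassette, pointing to the holder's -x), 1.57 upright, up to 2.0 leaning back away from the robot. The stiff hinge stays where it is left; about 2 N at the handle moves it. The clamp is a steel bar 36 mm wide and 10 mm thick with a rubber pad beneath, that just meets the top of a home cassette.
- clamp_hinge (a point): Centre of the clamp's hinge axis (along the holder's y): 58.5 mm behind the nest's middle, 45.5 mm above the worktop.
- clamp_handle (a point): Centre of the black round cross handle at the clamp's free end, 16 mm thick, 80 mm long along the holder's y, 126 mm from the hinge axis. Shut, it is 45.5 mm above the worktop, in front of the nest.
- small_bottle: Loose bystander: 100 ml bottle, 56 mm wide, 104 mm tall; origin at the centre of its underside.
- beaker: Loose bystander: glass beaker, 52 mm wide, 70 mm tall; origin at the centre of its underside.
- tape_roll: Loose bystander: roll of tape lying flat, 62 mm wide, 19 mm high; origin at the centre of its underside.
- strip_box: Loose bystander: flat indicator strip box, 38 x 76 x 14 mm; origin at the centre of its underside.

How it is judged:
On the way:
1. both ends of the cassette are home while the clamp still stands open (z of each of end_left, end_right in the frame of holder below 0.0385 m and value of joint clamp above 0.6 rad), for 0.2 s.
At the end, for the whole second after the job is handed in: Both ends of the cassette's top are within 2.5 mm of their home height in the nest, the cassette is at rest, and the clamp is shut over it to within 0.06 rad (about 7 mm at the handle) (z of each of end_left, end_right in the frame of holder below 0.0385 m and horizontal distance between cassette and holder below 0.006 m and value of joint clamp below 0.06 rad and linear speed of cassette below 0.01 m/s); the robot touches nothing.
It fails at once if the clamp bears on the cassette before both ends are home (contact force between clamp and cassette above 2 N and z of any of end_left, end_right in the frame of holder above 0.0395 m).
It fails at once if the robot or the clamp presses on the cassette with more than 80 N (contact force between any of the fingers, the arm, clamp and cassette above 80 N).
It fails at once if a bystander is moved by more than 3 cm (distance of any of small_bottle, beaker, tape_roll, strip_box from where it was at the start of the episode above 0.03 m).
It also fails if it takes over 54 s, if anything falls off the work surface, if the arm or the gripper's body presses on something with over 40 N, if the wrist force passes 120 N, or if a joint passes its speed limit or range.

## Working session

There is one attempt and no reset: what is moved stays moved. The work goes in short steps, Python scripts to look and compute and a tool call to move; the robot and the scene stay as the last step left them, time stands still between calls to the robot, and variables do not carry over. Pictures are saved under pics/ and viewed, at most 10 in all, crops included, and the job is handed in when it is done.

Besides the shell and the picture viewer there is one more tool, called after "Request:" as name(argument=value, ...), one argument or row to a line, values as JSON. jog_arm: Moves the arm, as the interface text tells. Shift numbers are shares of 12 cm and turn numbers shares of pi/2 rad, none past 1 either way. Its arguments: {"type":"object","properties":{"increments":{"type":"array"},"force":{"type":"number"}},"required":["increments"]}

```bash
mkdir -p pics; cat > h.py <<'E'
import numpy as np, cv2
from plant import get_state, imaging, job, ctrl
def cloud(c):
    K=c["camera_matrix"];d=c["depth"];v,u=np.mgrid[:d.shape[0],:d.shape[1]]
    p=np.stack([(u-K[0,2])/K[0,0]*d,-(v-K[1,2])/K[1,1]*d,-d],-1)
    T=c["extrinsics"];w=p@T[:3,:3].T+T[:3,3]; w[d==0]=np.nan
    return w
E
python3 - <<'E'
from h import *
for n in("top","side"):
    c=imaging.read_camera(n);cv2.imwrite(f"pics/{n}0.png",c["frame"]);np.savez(f"{n}0.npz",**c)
    print(n,c["extrinsics"].round(3).tolist(),c["camera_matrix"].tolist())
s=get_state();print({k:np.round(v,3).tolist() for k,v in s.items()})
E
```

```text
top [[-0.129, 0.969, -0.213, 0.208], [-0.992, -0.127, 0.022, 0.155], [-0.005, 0.214, 0.977, 1.437], [0.0, 0.0, 0.0, 1.0]] [[439.3398106152297, 0.0, 255.09892953274831], [0.0, 439.3398106152297, 196.73003155386758], [0.0, 0.0, 1.0]]
side [[0.89, 0.294, -0.35, 0.0], [-0.456, 0.544, -0.704, -0.882], [-0.017, 0.786, 0.618, 0.993], [0.0, 0.0, 0.0, 1.0]] [[487.34565975138565, 0.0, 257.7913345165341], [0.0, 487.34565975138565, 200.15244806805882], [0.0, 0.0, 1.0]]
{'time': 0.1, 'qpos': [1.022, 0.287, 1.578, -0.0, 1.279, -0.15], 'dq': [-0.0, -0.002, -0.002, -0.001, -0.001, 0.002], 'joint_efforts': [0.002, -40.73, -29.37, -0.0, 0.003, 0.0], 'eef_pos': [0.262, 0.622, 0.255], 'tcp_rot': [0.198, 0.98, -0.001, -0.0], 'contact_force': [-0.484, 0.041, 0.879], 'wrist_torque': [0.057, -0.015, 0.053], 'finger_force': 0.0, 'opening': 0.998}
```

View pics/top0.png

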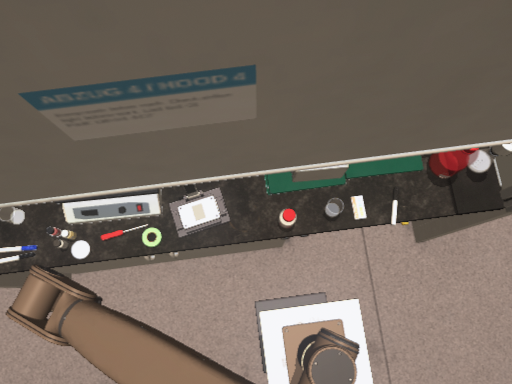

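View pics/side0.png

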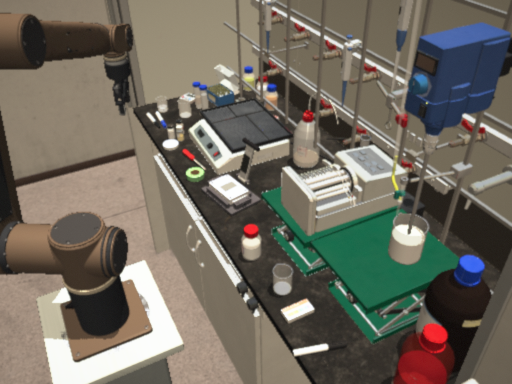

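The top view shows the white cassette in the dark holder at about (199,212), with the clamp upright at about (194,192). Tape is at (152,237), the bottle at (288,217), the beaker at (334,208) and the strip box at (358,207). In the side view the cassette is at (230,190) and the clamp handle at about (248,148).

```bash
python3 - <<'E'
from h import *
t=dict(np.load("top0.npz"));w=cloud(t)
for n,(u,v) in dict(sign=(150,95),sign2=(190,150),panel_edge=(195,172),tape=(146,237),bal=(110,208)).items(): print(n,w[v,u].round(3))
hsv=cv2.cvtColor(t["frame"],cv2.COLOR_BGR2HSV)
m=((hsv[...,2]>120)&(hsv[...,1]<90)).astype(np.uint8);m[:,:170]=0;m[:,232:]=0;m[:190]=0;m[235:]=0
m=cv2.morphologyEx(m,cv2.MORPH_CLOSE,np.ones((9,9),np.uint8))
c=max(cv2.findContours(m,0,2)[0],key=cv2.contourArea);r=cv2.minAreaRect(c);print(r,cv2.contourArea(c))
K=t["camera_matrix"];T=t["extrinsics"]
def ray(u,v,z):
    d=T[:3,:3]@np.array([(u-K[0,2])/K[0,0],-(v-K[1,2])/K[1,1],-1]);return T[:3,3]+d*(z-T[2,3])/d[2]
print("center",ray(*r[0],.044)); b=[ray(*p,.044) for p in cv2.boxPoints(r)];print(np.round(b,4))
mm=m>0;print("depth mean",np.nanmean(w[mm],0),np.nanmedian(w[mm],0))
s=dict(np.load("side0.npz"));ws=cloud(s)
for uv in [(230,190),(248,148),(244,165),(240,158),(252,140),(243,150)]: print(uv,ws[uv[1],uv[0]].round(3),s["frame"][uv[1],uv[0]])
cv2.imwrite("pics/a.png",np.hstack([cv2.resize(t["frame"][170:245,150:250],(400,300),interpolation=2),cv2.resize(s["frame"][130:220,190:290],(400,300),interpolation=2)]))
E
```

```text
sign [0.32  0.2   1.215]
sign2 [0.32  0.192 1.117]
panel_edge [0.32  0.197 1.056]
tape [0.43  0.491 0.018]
bal [0.532 0.589 0.057]
((198.58790588378906, 210.18772888183594), (37.53474044799805, 52.62575912475586), 72.0308609008789) 1670.5
center [0.49093363 0.30990683 0.044     ]
[[0.5358 0.4058 0.044 ]
 [0.5687 0.2388 0.044 ]
 [0.4465 0.215  0.044 ]
 [0.4151 0.3793 0.044 ]]
depth mean [0.49160153 0.31060165 0.03453112] [0.49008441 0.30939567 0.03938526]
(230, 190) [0.482 0.289 0.043] [254 254 253]
(248, 148) [0.572 0.332 0.152] [104 118 126]
(244, 165) [0.552 0.325 0.097] [27 30 31]
(240, 158) [0.588 0.435 0.05 ] [128 150 162]
(252, 140) [0.649 0.461 0.092] [89 89 89]
(243, 150) [0.597 0.426 0.085] [110 113 113]
```

View pics/a.png

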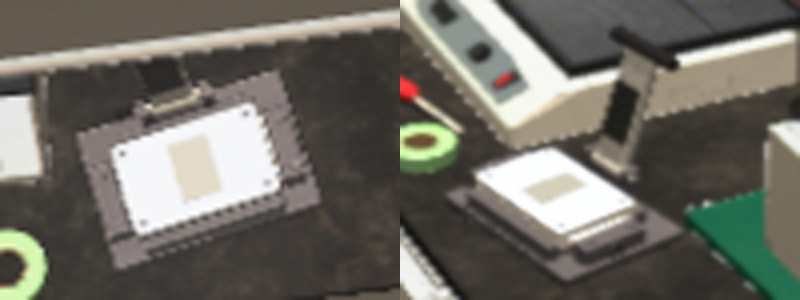

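The crops show the cassette lying proud, yaw about 13-15°. The clamp bar is upright behind it, leaning back slightly, with its black handle on top (side crop (640,48)).

```bash
python3 - <<'E'
from h import *
t=dict(np.load("top0.npz"));w=cloud(t)
K=t["camera_matrix"];T=t["extrinsics"]
def ray(u,v,z):
    d=T[:3,:3]@np.array([(u-K[0,2])/K[0,0],-(v-K[1,2])/K[1,1],-1]);return T[:3,3]+d*(z-T[2,3])/d[2]
hsv=cv2.cvtColor(t["frame"],cv2.COLOR_BGR2HSV)
m=((hsv[...,2]>150)).astype(np.uint8);m[:,:174]=0;m[:,225:]=0;m[:197]=0;m[235:]=0
m=cv2.morphologyEx(m,cv2.MORPH_OPEN,np.ones((3,3),np.uint8))
c=max(cv2.findContours(m,0,2)[0],key=cv2.contourArea);r=cv2.minAreaRect(c);print(r)
b=np.array([ray(*p,.044) for p in cv2.boxPoints(r)]);print(b.round(4),ray(*r[0],.044).round(4))
print([np.linalg.norm(b[i]-b[i-1]).round(4) for i in range(4)])
e=max((b[i]-b[i-1] for i in range(4)),key=np.linalg.norm);e=e*np.sign(e[1]);yaw=np.arctan2(-e[0],e[1]);print("yaw deg",np.degrees(yaw))
C=ray(*r[0],.044);R=np.array([[np.cos(yaw),-np.sin(yaw)],[np.sin(yaw),np.cos(yaw)]])
# side points in holder frame, clamp
s=dict(np.load("side0.npz"));ws=cloud(s);p=ws.reshape(-1,3);q=(p[:,:2]-C[:2])@R
k=(q[:,0]>.03)&(q[:,0]<.15)&(abs(q[:,1])<.06)&(p[:,2]>.06)&(p[:,2]<.22)
for z in np.arange(.06,.2,.01):
    kk=k&(abs(p[:,2]-z)<.005)
    if kk.sum(): print(z.round(2),kk.sum(),q[kk].mean(0).round(4),q[kk].min(0).round(3),q[kk].max(0).round(3))
# side-view cassette top
kk=(abs(p[:,2]-.044)<.006)&(ws.reshape(-1,3)[:,0]>0)&(s["frame"].reshape(-1,3).min(1)>200)&(abs(q[:,0])<.06)&(abs(q[:,1])<.09)
print("side top",p[kk].mean(0),q[kk].mean(0),np.percentile(q[kk],[2,98],axis=0))
for sg in(1,-1): print("end",C[:2]+R@[0,.042*sg])
E
```

```text
((198.55001831054688, 211.65000915527344), (23.71708106994629, 39.84469223022461), 71.56505584716797)
[[0.5119 0.3815 0.044 ]
 [0.5375 0.2558 0.044 ]
 [0.4606 0.2399 0.044 ]
 [0.4357 0.3643 0.044 ]] [0.4862 0.3105 0.044 ]
[np.float64(0.0781), np.float64(0.1284), np.float64(0.0785), np.float64(0.1269)]
yaw deg 11.52845448359205
0.06 10 [ 0.0591 -0.0032] [ 0.055 -0.018] [0.065 0.017]
0.07 22 [ 0.0612 -0.0059] [ 0.055 -0.019] [0.07  0.019]
0.08 28 [ 0.0617 -0.0032] [ 0.056 -0.019] [0.075 0.017]
0.09 30 [ 0.0658 -0.0045] [ 0.058 -0.022] [0.079 0.019]
0.1 26 [ 0.0686 -0.0057] [ 0.061 -0.017] [0.08  0.017]
0.11 35 [ 0.0714 -0.0037] [ 0.062 -0.019] [0.084 0.017]
0.12 28 [ 0.0751 -0.0053] [ 0.069 -0.019] [0.088 0.014]
0.13 37 [ 0.08   -0.0028] [ 0.073 -0.02 ] [0.097 0.018]
0.14 29 [ 0.0848 -0.0025] [ 0.079 -0.017] [0.095 0.017]
0.15 25 [ 0.0869 -0.0029] [ 0.082 -0.022] [0.092 0.018]
0.16 38 [ 0.0902 -0.0064] [ 0.082 -0.041] [0.102 0.04 ]
0.17 74 [ 0.0934 -0.002 ] [ 0.085 -0.044] [0.103 0.04 ]
0.18 1 [0.0881 0.0029] [0.088 0.003] [0.088 0.003]
side top [0.48390521 0.30845693 0.04273513] [-0.00263757 -0.00156083] [[-0.03718453 -0.05636783]
 [ 0.03441614  0.05767261]]
end [0.47778374 0.35166608]
end [0.49457153 0.26936073]
```

Request:
jog_arm(
  increments=[
    {"dx":0.4,"dy":-0.4,"az":0.1,"gripper":-1},
    {"dx":0.8,"dy":-0.8,"az":0.2,"gripper":-1},
    {"dx":1,"dy":-1,"az":0.3,"gripper":-1},
    {"dx":1,"dy":-1,"az":0.38,"gripper":-1},
    {"dx":1,"dy":-1,"az":0.38,"gripper":-1},
  ],
  force=40,
)

```text
$.increments[0]: bad value
```

Request:
jog_arm(
  increments=[
    {"dx":0.3,"dy":-0.4},
    {"dx":0.6,"dy":-0.8},
    {"dx":0.75,"dy":-1},
    {"dx":0.75,"dy":-1},
    {"dx":0.75,"dy":-1},
  ],
)

```text
$.increments[0]: bad value
```

```bash
python3 - <<'E'
from h import *
s=get_state();print({k:np.round(v,4).tolist() for k,v in s.items()},ctrl.finger_overhang)
from scipy.spatial.transform import Rotation as Ro
print(Ro.from_quat(s["tcp_rot"]).as_matrix().round(3))
p=cloud(dict(np.load("side0.npz"))).reshape(-1,3)
q=(p[:,:2]-[.4855,.3098])@np.array([[.978,-.208],[.208,.978]])
k=(q[:,0]>.1)&(q[:,0]<.3)&(abs(q[:,1])<.1)&(p[:,2]>.02)&(p[:,2]<.5)
for x in np.arange(.1,.3,.02):
    kk=k&(abs(q[:,0]-x-.01)<.01)
    if kk.sum():print(x.round(2),kk.sum(),q[kk].min(0).round(3),q[kk].max(0).round(3),p[kk,2].min().round(3),p[kk,2].max().round(3))
E
```

```text
{'time': 0.1, 'qpos': [1.022, 0.2871, 1.5781, -0.0, 1.2786, -0.15], 'dq': [-0.0004, -0.0024, -0.0019, -0.0007, -0.0008, 0.0018], 'joint_efforts': [0.0015, -40.7296, -29.3699, -0.0001, 0.0034, 0.0], 'eef_pos': [0.2618, 0.6216, 0.2551], 'tcp_rot': [0.1981, 0.9802, -0.001, -0.0004], 'contact_force': [-0.4843, 0.041, 0.8793], 'wrist_torque': [0.0571, -0.0148, 0.0531], 'finger_force': 0.0, 'opening': 0.9977} 0.025
[[-0.922  0.388 -0.001]
 [ 0.388  0.922 -0.002]
 [ 0.    -0.002 -1.   ]]
0.1 49 [ 0.1   -0.036] [0.12 0.1 ] 0.022 0.171
0.12 45 [0.121 0.085] [0.14 0.1 ] 0.03 0.1
0.14 1 [0.142 0.091] [0.142 0.091] 0.098 0.098
0.16 27 [0.168 0.076] [0.18  0.093] 0.022 0.102
0.18 77 [0.181 0.067] [0.2 0.1] 0.02 0.102
0.2 103 [0.2   0.059] [0.22  0.097] 0.021 0.103
0.22 107 [0.22 0.06] [0.24 0.1 ] 0.021 0.1
0.24 107 [0.24  0.056] [0.26  0.099] 0.022 0.102
0.26 110 [0.26  0.051] [0.28  0.099] 0.021 0.101
0.28 439 [ 0.28  -0.045] [0.3   0.097] 0.02 0.149
```

Every row probably needs all the keys.

Request:
jog_arm(
  increments=[
    {"dx":0.4,"dy":-0.4,"dz":0,"ax":0,"ay":0,"az":0.1,"gripper":-1},
    {"dx":0.8,"dy":-0.8,"dz":0,"ax":0,"ay":0,"az":0.2,"gripper":-1},
    {"dx":1,"dy":-1,"dz":0,"ax":0,"ay":0,"az":0.3,"gripper":-1},
    {"dx":1,"dy":-1,"dz":0,"ax":0,"ay":0,"az":0.38,"gripper":-1},
    {"dx":1,"dy":-1,"dz":0,"ax":0,"ay":0,"az":0.38,"gripper":-1},
  ],
  force=40,
)

```text
time: 0.6
eef_pos: [0.3843, 0.4996, 0.2557]
tcp_rot: [-0.097, 0.995, -0.001, -0.0]
contact_force: [-0.2, -0.2, 0.3]
opening: 0.146
finger_force: 0.0
```

Request:
jog_arm(
  increments=[
    {"dx":0.3,"dy":-0.4,"dz":0,"ax":0,"ay":0,"az":0,"gripper":-1},
    {"dx":0.6,"dy":-0.8,"dz":0,"ax":0,"ay":0,"az":0,"gripper":-1},
    {"dx":0.75,"dy":-1,"dz":0,"ax":0,"ay":0,"az":0,"gripper":-1},
    {"dx":0.75,"dy":-1,"dz":0,"ax":0,"ay":0,"az":0,"gripper":-1},
  ],
)

```text
time: 1.0
eef_pos: [0.4745, 0.3788, 0.2559]
tcp_rot: [-0.095, 0.995, -0.001, 0.0]
contact_force: [-0.2, 0.2, 0.0]
opening: -0.001
finger_force: 0.0
```

Request:
jog_arm(
  increments=[
    {"dx":0,"dy":-0.26,"dz":-0.3,"ax":0,"ay":0,"az":0,"gripper":-1},
    {"dx":0,"dy":-0.26,"dz":-0.6,"ax":0,"ay":0,"az":0,"gripper":-1},
    {"dx":0,"dy":-0.26,"dz":-0.9,"ax":0,"ay":0,"az":0,"gripper":-1},
    {"dx":0,"dy":-0.26,"dz":-1,"ax":0,"ay":0,"az":0,"gripper":-1},
    {"dx":0,"dy":-0.26,"dz":-1,"ax":0,"ay":0,"az":0,"gripper":-1},
  ],
)

```text
time: 1.5
eef_pos: [0.47, 0.3512, 0.1339]
tcp_rot: [-0.099, 0.995, -0.001, -0.003]
contact_force: [-0.2, 0.8, 0.1]
opening: -0.0
finger_force: 0.0
```

```bash
python3 - <<'E'
from h import *
s=get_state();print({k:np.round(v,4).tolist() for k,v in s.items()},ctrl.finger_overhang)
a=imaging.read_camera("top");b=imaging.read_camera("side")
cv2.imwrite("pics/b.png",np.hstack([cv2.resize(a["frame"][160:250,140:260],(400,300),interpolation=2),cv2.resize(b["frame"][90:225,150:330],(400,300),interpolation=2)]))
E
```

```text
{'time': 1.5, 'qpos': [0.4687, 0.2273, 1.887, 0.0004, 1.0326, -1.3008], 'dq': [-0.0043, -0.0387, -0.0597, -0.0028, 0.0111, -0.0063], 'joint_efforts': [-0.184, -34.213, -25.4218, -0.0035, -0.0674, 0.0075], 'eef_pos': [0.47, 0.3512, 0.1339], 'tcp_rot': [-0.0991, 0.9951, -0.0008, -0.0025], 'contact_force': [-0.1891, 0.7549, 0.1169], 'wrist_torque': [-0.0341, -0.0075, 0.0127], 'finger_force': 0.0, 'opening': -0.0001} 0.025
```

View pics/b.png

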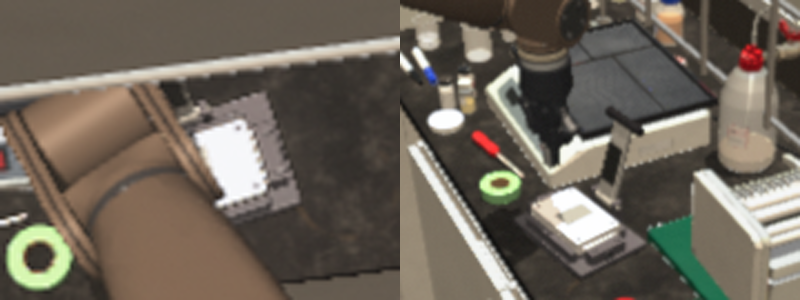

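The arm is clear of the clamp and the fingertips hang above the cassette's left end (side crop (565,165), cassette end (555,205)). I'll go down close, then press in small steps.

Request:
jog_arm(
  increments=[
    {"dx":0,"dy":0,"dz":-0.25,"ax":0,"ay":0,"az":0,"gripper":-1},
    {"dx":0,"dy":0,"dz":-0.45,"ax":0,"ay":0,"az":0,"gripper":-1},
    {"dx":0,"dy":0,"dz":-0.48,"ax":0,"ay":0,"az":0,"gripper":-1},
    {"dx":0,"dy":0,"dz":-0.48,"ax":0,"ay":0,"az":0,"gripper":-1},
  ],
)

```text
time: 2.0
eef_pos: [0.4727, 0.3515, 0.08]
tcp_rot: [-0.099, 0.995, 0.0, 0.001]
contact_force: [0.2, 0.4, 0.8]
opening: -0.002
finger_force: 0.0
```

Request:
jog_arm(
  increments=[
    {"dx":0,"dy":0,"dz":-0.015,"ax":0,"ay":0,"az":0,"gripper":-1},
    {"dx":0,"dy":0,"dz":-0.03,"ax":0,"ay":0,"az":0,"gripper":-1},
    {"dx":0,"dy":0,"dz":-0.045,"ax":0,"ay":0,"az":0,"gripper":-1},
    {"dx":0,"dy":0,"dz":-0.06,"ax":0,"ay":0,"az":0,"gripper":-1},
    {"dx":0,"dy":0,"dz":-0.06,"ax":0,"ay":0,"az":0,"gripper":-1},
  ],
)

```text
time: 2.5
eef_pos: [0.472, 0.3507, 0.0714]
tcp_rot: [-0.099, 0.995, -0.0, -0.0]
contact_force: [-0.7, -0.5, 0.2]
opening: -0.002
finger_force: 0.0
```

Request:
jog_arm(
  increments=[
    {"dx":0,"dy":0,"dz":-0.01,"ax":0,"ay":0,"az":0,"gripper":-1},
    {"dx":0,"dy":0,"dz":-0.02,"ax":0,"ay":0,"az":0,"gripper":-1},
    {"dx":0,"dy":0,"dz":-0.03,"ax":0,"ay":0,"az":0,"gripper":-1},
    {"dx":0,"dy":0,"dz":-0.03,"ax":0,"ay":0,"az":0,"gripper":-1},
  ],
)

```text
time: 2.9
eef_pos: [0.4724, 0.3508, 0.0682]
tcp_rot: [-0.099, 0.995, 0.0, 0.0]
contact_force: [-0.3, -0.7, -0.3]
opening: -0.002
finger_force: 0.0
```

Request:
jog_arm(
  increments=[
    {"dx":0,"dy":0,"dz":-0.01,"ax":0,"ay":0,"az":0,"gripper":-1},
    {"dx":0,"dy":0,"dz":-0.02,"ax":0,"ay":0,"az":0,"gripper":-1},
    {"dx":0,"dy":0,"dz":-0.02,"ax":0,"ay":0,"az":0,"gripper":-1},
  ],
)

```text
time: 3.2
eef_pos: [0.4717, 0.3508, 0.065]
tcp_rot: [-0.099, 0.995, -0.0, -0.0]
contact_force: [-0.6, 0.5, -0.1]
opening: -0.002
finger_force: 0.0
```

Request:
jog_arm(
  increments=[
    {"dx":0,"dy":0,"dz":-0.01,"ax":0,"ay":0,"az":0,"gripper":-1},
    {"dx":0,"dy":0,"dz":-0.02,"ax":0,"ay":0,"az":0,"gripper":-1},
    {"dx":0,"dy":0,"dz":-0.02,"ax":0,"ay":0,"az":0,"gripper":-1},
  ],
)

```text
time: 3.5
eef_pos: [0.472, 0.3508, 0.063]
tcp_rot: [-0.099, 0.995, -0.0, -0.0]
contact_force: [-0.5, -0.1, -0.4]
opening: 0.0
finger_force: 0.0
```

Request:
jog_arm(
  increments=[
    {"dx":0,"dy":0,"dz":-0.008,"ax":0,"ay":0,"az":0,"gripper":-1},
    {"dx":0,"dy":0,"dz":-0.008,"ax":0,"ay":0,"az":0,"gripper":-1},
  ],
)

```text
time: 3.7
eef_pos: [0.4721, 0.3509, 0.0628]
tcp_rot: [-0.099, 0.995, -0.0, -0.0]
contact_force: [-1.3, -0.9, 4.6]
opening: 0.003
finger_force: 2.2
```

```bash
python3 - <<'E'
from h import *
b=imaging.read_camera("side");w=cloud(b);p=w.reshape(-1,3)
cv2.imwrite("pics/c.png",cv2.resize(b["frame"][140:220,180:286],(795,600),interpolation=2))
q=(p[:,:2]-[.4855,.3098])@np.array([[.978,-.208],[.208,.978]])
wh=b["frame"].reshape(-1,3).min(1)>190
for y in np.arange(-.055,.06,.01):
    k=wh&(abs(q[:,1]-y)<.005)&(abs(q[:,0])<.03)&(p[:,2]<.06)
    print(y.round(3),k.sum(),np.nanmedian(p[k,2]).round(4) if k.sum() else 0)
E
```

```text
-0.055 53 0.0396
-0.045 36 0.0428
-0.035 30 0.0411
-0.025 32 0.0413
-0.015 35 0.0405
-0.005 9 0.0384
0.005 7 0.0382
0.015 14 0.0385
0.025 18 0.0379
0.035 25 0.0364
0.045 18 0.0366
0.055 5 0.0354
```

View pics/c.png

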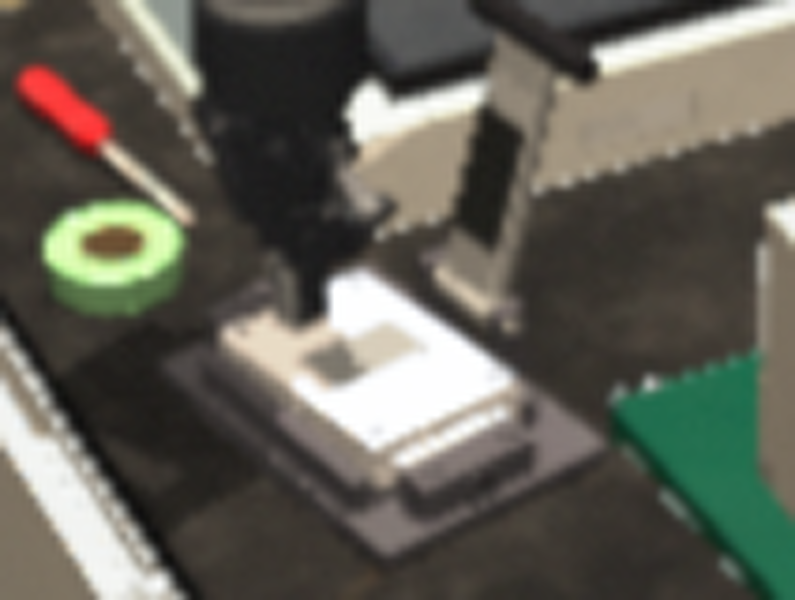

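The fingertips are on the left end (crop (310,310)). The depth puts the left end at about 36.5 mm and the right at about 42.5 mm. I'll press a little further to confirm it bottoms.

Request:
jog_arm(
  increments=[
    {"dx":0,"dy":0,"dz":-0.006,"ax":0,"ay":0,"az":0,"gripper":-1},
    {"dx":0,"dy":0,"dz":-0.006,"ax":0,"ay":0,"az":0,"gripper":-1},
  ],
)

```text
time: 3.95
eef_pos: [0.4722, 0.3509, 0.0627]
tcp_rot: [-0.099, 0.995, -0.0, -0.0]
contact_force: [-2.9, -2.0, 7.9]
opening: -0.001
finger_force: 4.1
```

Request:
jog_arm(
  increments=[
    {"dx":0,"dy":0,"dz":-0.006,"ax":0,"ay":0,"az":0,"gripper":-1},
    {"dx":0,"dy":0,"dz":-0.006,"ax":0,"ay":0,"az":0,"gripper":-1},
  ],
)

```text
time: 4.15
eef_pos: [0.4722, 0.3509, 0.0626]
tcp_rot: [-0.099, 0.995, -0.0, -0.0]
contact_force: [-4.8, -2.1, 11.4]
opening: 0.002
finger_force: 5.6
```

```bash
cat >> h.py <<'E'
def prof(c):
    p=cloud(c).reshape(-1,3);q=(p[:,:2]-[.4855,.3098])@np.array([[.978,-.208],[.208,.978]]);wh=c["frame"].reshape(-1,3).min(1)>140
    for y in np.arange(-.045,.05,.01):
        k=wh&(abs(q[:,1]-y)<.005)&(abs(q[:,0])<.028)&(p[:,2]<.06)
        print(y.round(3),k.sum(),np.nanmedian(p[k,2]).round(4) if k.sum() else 0)
E
python3 - <<'E'
from h import *
prof(dict(np.load("side0.npz")));print();prof(dict(np.load("top0.npz")));print();prof(imaging.read_camera("side"))
E
```

```text
-0.045 36 0.0423
-0.035 30 0.0429
-0.025 32 0.0422
-0.015 29 0.0429
-0.005 36 0.0432
0.005 25 0.0423
0.015 37 0.0433
0.025 26 0.0432
0.035 34 0.0426
0.045 29 0.0424

-0.045 52 0.0439
-0.035 51 0.0446
-0.025 53 0.0443
-0.015 52 0.0443
-0.005 53 0.0454
0.005 51 0.0446
0.015 53 0.0453
0.025 55 0.0435
0.035 52 0.0439
0.045 54 0.0444

-0.045 34 0.0432
-0.035 24 0.0418
-0.025 31 0.0414
-0.015 31 0.0406
-0.005 22 0.0388
0.005 21 0.0395
0.015 18 0.039
0.025 24 0.0361
0.035 31 0.0366
0.045 18 0.0354
```

The left end is home: the top was level before and is now 6–7 mm lower on the left. Next the right end.

Request:
jog_arm(
  increments=[
    {"dx":0,"dy":0,"dz":0.2,"ax":0,"ay":0,"az":0,"gripper":-1},
    {"dx":0.08,"dy":-0.35,"dz":0.25,"ax":0,"ay":0,"az":0,"gripper":-1},
    {"dx":0.144,"dy":-0.69,"dz":0.25,"ax":0,"ay":0,"az":0,"gripper":-1},
    {"dx":0.144,"dy":-0.69,"dz":0.12,"ax":0,"ay":0,"az":0,"gripper":-1},
    {"dx":0.144,"dy":-0.69,"dz":0.12,"ax":0,"ay":0,"az":0,"gripper":-1},
    {"dx":0.144,"dy":-0.69,"dz":0.12,"ax":0,"ay":0,"az":0,"gripper":-1},
  ],
)

```text
time: 4.8
eef_pos: [0.4886, 0.2683, 0.0742]
tcp_rot: [-0.099, 0.995, -0.0, -0.001]
contact_force: [0.7, 0.5, -0.6]
opening: 0.005
finger_force: 0.0
```

Request:
jog_arm(
  increments=[
    {"dx":0,"dy":0,"dz":-0.01,"ax":0,"ay":0,"az":0,"gripper":-1},
    {"dx":0,"dy":0,"dz":-0.02,"ax":0,"ay":0,"az":0,"gripper":-1},
    {"dx":0,"dy":0,"dz":-0.03,"ax":0,"ay":0,"az":0,"gripper":-1},
    {"dx":0,"dy":0,"dz":-0.03,"ax":0,"ay":0,"az":0,"gripper":-1},
  ],
)

```text
time: 5.2
eef_pos: [0.4892, 0.2684, 0.0714]
tcp_rot: [-0.099, 0.995, 0.0, -0.0]
contact_force: [0.3, 0.3, -0.2]
opening: -0.002
finger_force: 0.0
```

Request:
jog_arm(
  increments=[
    {"dx":0,"dy":0,"dz":-0.01,"ax":0,"ay":0,"az":0,"gripper":-1},
    {"dx":0,"dy":0,"dz":-0.02,"ax":0,"ay":0,"az":0,"gripper":-1},
    {"dx":0,"dy":0,"dz":-0.02,"ax":0,"ay":0,"az":0,"gripper":-1},
  ],
)

```text
time: 5.5
eef_pos: [0.4894, 0.2681, 0.0691]
tcp_rot: [-0.099, 0.995, 0.0, 0.0]
contact_force: [0.8, 0.5, 0.3]
opening: 0.002
finger_force: 0.1
```

Request:
jog_arm(
  increments=[
    {"dx":0,"dy":0,"dz":-0.01,"ax":0,"ay":0,"az":0,"gripper":-1},
    {"dx":0,"dy":0,"dz":-0.02,"ax":0,"ay":0,"az":0,"gripper":-1},
  ],
)

```text
time: 5.7
eef_pos: [0.4901, 0.2683, 0.068]
tcp_rot: [-0.099, 0.995, 0.0, 0.001]
contact_force: [-1.9, -0.4, 8.8]
opening: -0.0
finger_force: 4.3
```

Request:
jog_arm(
  increments=[
    {"dx":0,"dy":0,"dz":-0.01,"ax":0,"ay":0,"az":0,"gripper":-1},
    {"dx":0,"dy":0,"dz":-0.02,"ax":0,"ay":0,"az":0,"gripper":-1},
  ],
)

```text
time: 5.9
eef_pos: [0.4907, 0.2684, 0.0664]
tcp_rot: [-0.099, 0.995, 0.0, 0.001]
contact_force: [-1.5, -1.6, 9.3]
opening: 0.002
finger_force: 4.4
```

Request:
jog_arm(
  increments=[
    {"dx":0,"dy":0,"dz":-0.01,"ax":0,"ay":0,"az":0,"gripper":-1},
    {"dx":0,"dy":0,"dz":-0.02,"ax":0,"ay":0,"az":0,"gripper":-1},
  ],
)

```text
time: 6.1
eef_pos: [0.4904, 0.2681, 0.0629]
tcp_rot: [-0.099, 0.995, 0.0, 0.001]
contact_force: [-0.7, 1.0, 0.6]
opening: 0.0
finger_force: 0.0
```

Request:
jog_arm(
  increments=[
    {"dx":0,"dy":0,"dz":-0.008,"ax":0,"ay":0,"az":0,"gripper":-1},
    {"dx":0,"dy":0,"dz":-0.014,"ax":0,"ay":0,"az":0,"gripper":-1},
  ],
)

```text
time: 6.3
eef_pos: [0.4895, 0.268, 0.061]
tcp_rot: [-0.099, 0.995, -0.0, -0.0]
contact_force: [-3.2, -1.3, 10.7]
opening: -0.001
finger_force: 5.4
```

Request:
jog_arm(
  increments=[
    {"dx":0,"dy":0,"dz":-0.006,"ax":0,"ay":0,"az":0,"gripper":-1},
    {"dx":0,"dy":0,"dz":-0.012,"ax":0,"ay":0,"az":0,"gripper":-1},
  ],
)

```text
time: 6.5
eef_pos: [0.4895, 0.2681, 0.061]
tcp_rot: [-0.099, 0.995, -0.0, -0.001]
contact_force: [-6.6, -3.3, 17.8]
opening: 0.001
finger_force: 9.2
```

Right end is bottomed. Lift and check both heights.

Request:
jog_arm(
  increments=[
    {"dx":0,"dy":0,"dz":0.3,"ax":0,"ay":0,"az":0,"gripper":-1},
    {"dx":-0.08,"dy":0.35,"dz":0.3,"ax":0,"ay":0,"az":0,"gripper":-1},
    {"dx":-0.144,"dy":0.69,"dz":0.3,"ax":0,"ay":0,"az":0,"gripper":-1},
    {"dx":-0.144,"dy":0.69,"dz":0.08,"ax":0,"ay":0,"az":0,"gripper":-1},
    {"dx":-0.144,"dy":0.69,"dz":0.05,"ax":0,"ay":0,"az":0,"gripper":-1},
    {"dx":-0.144,"dy":0.69,"dz":0.05,"ax":0,"ay":0,"az":0,"gripper":-1},
  ],
)

```text
time: 7.1
eef_pos: [0.4706, 0.3499, 0.0629]
tcp_rot: [-0.099, 0.995, -0.001, -0.002]
contact_force: [0.2, -0.0, -0.1]
opening: 0.005
finger_force: 0.0
```

Request:
jog_arm(
  increments=[
    {"dx":0,"dy":0,"dz":-0.01,"ax":0,"ay":0,"az":0,"gripper":-1},
    {"dx":0,"dy":0,"dz":-0.02,"ax":0,"ay":0,"az":0,"gripper":-1},
    {"dx":0,"dy":0,"dz":-0.02,"ax":0,"ay":0,"az":0,"gripper":-1},
  ],
)

```text
time: 7.4
eef_pos: [0.4726, 0.3505, 0.063]
tcp_rot: [-0.098, 0.995, 0.0, 0.0]
contact_force: [-0.0, -0.5, 0.5]
opening: -0.002
finger_force: 0.0
```

```bash
python3 - <<'E'
from h import *
prof(imaging.read_camera("side"))
E
```

```text
-0.045 32 0.0352
-0.035 31 0.0349
-0.025 32 0.0339
-0.015 31 0.0343
-0.005 28 0.0339
0.005 19 0.0349
0.015 26 0.0356
0.025 27 0.0353
0.035 31 0.0344
0.045 20 0.0351
```

Request:
jog_arm(
  increments=[
    {"dx":0,"dy":0,"dz":-0.012,"ax":0,"ay":0,"az":0,"gripper":-1},
    {"dx":0,"dy":0,"dz":-0.022,"ax":0,"ay":0,"az":0,"gripper":-1},
  ],
)

```text
time: 7.65
eef_pos: [0.4726, 0.3508, 0.0611]
tcp_rot: [-0.099, 0.995, -0.0, 0.0]
contact_force: [-3.3, -2.3, 10.6]
opening: 0.001
finger_force: 5.5
```

Request:
jog_arm(
  increments=[
    {"dx":0,"dy":0,"dz":0.3,"ax":0,"ay":0,"az":0,"gripper":-1},
    {"dx":0,"dy":0,"dz":0.7,"ax":0,"ay":0,"az":0,"gripper":-1},
    {"dx":0,"dy":0,"dz":1,"ax":0,"ay":0,"az":0,"gripper":-1},
  ],
)

```text
time: 7.95
eef_pos: [0.4725, 0.351, 0.1823]
tcp_rot: [-0.099, 0.995, 0.0, 0.001]
contact_force: [1.0, 0.5, 0.6]
opening: -0.001
finger_force: 0.0
```

Request:
jog_arm(
  increments=[
    {"dx":0,"dy":0,"dz":0.4,"ax":0,"ay":0,"az":0,"gripper":-1},
    {"dx":0,"dy":0,"dz":0.6,"ax":0,"ay":0,"az":0,"gripper":-1},
    {"dx":0.3,"dy":-0.1,"dz":0.6,"ax":0,"ay":0,"az":0,"gripper":-1},
    {"dx":0.6,"dy":-0.13,"dz":0.6,"ax":0,"ay":0,"az":0,"gripper":-1},
    {"dx":1,"dy":-0.13,"dz":0.6,"ax":0,"ay":0,"az":0,"gripper":-1},
    {"dx":1,"dy":-0.13,"dz":0.6,"ax":0,"ay":0,"az":0,"gripper":-1},
  ],
)

```text
time: 8.55
eef_pos: [0.5961, 0.3337, 0.2494]
tcp_rot: [-0.097, 0.995, -0.001, -0.0]
contact_force: [-0.4, -1.1, -0.5]
opening: 0.002
finger_force: 0.0
```

Request:
jog_arm(
  increments=[
    {"dx":0.25,"dy":0,"dz":0,"ax":0,"ay":0,"az":0,"gripper":-1},
    {"dx":0.25,"dy":0,"dz":0,"ax":0,"ay":0,"az":0,"gripper":-1},
    {"dx":0.25,"dy":0,"dz":0,"ax":0,"ay":0,"az":0,"gripper":-1},
  ],
)

```text
time: 8.85
eef_pos: [0.6216, 0.3352, 0.2513]
tcp_rot: [-0.099, 0.995, -0.0, -0.001]
contact_force: [0.2, -0.1, -0.1]
opening: -0.003
finger_force: 0.0
```

```bash
python3 - <<'E'
from h import *
b=imaging.read_camera("side");cv2.imwrite("pics/d.png",cv2.resize(b["frame"][70:220,150:350],(800,600),interpolation=2))
p=cloud(b).reshape(-1,3);q=(p[:,:2]-[.4855,.3098])@np.array([[.978,-.208],[.208,.978]])
for z in (.08,.12,.14,.16,.17):
    k=(q[:,0]>.03)&(q[:,0]<.12)&(abs(q[:,1])<.05)&(abs(p[:,2]-z)<.005);print(z,k.sum(),q[k].mean(0).round(4),q[k].min(0).round(3),q[k].max(0).round(3))
E
```

```text
0.08 26 [ 0.0624 -0.0039] [ 0.056 -0.019] [0.076 0.02 ]
0.12 29 [ 0.0759 -0.0053] [ 0.066 -0.02 ] [0.088 0.018]
0.14 27 [ 0.0851 -0.0054] [ 0.079 -0.02 ] [0.093 0.012]
0.16 33 [ 0.0915 -0.0071] [ 0.087 -0.039] [0.102 0.037]
0.17 72 [ 0.0941 -0.0032] [ 0.087 -0.041] [0.106 0.04 ]
```

View pics/d.png

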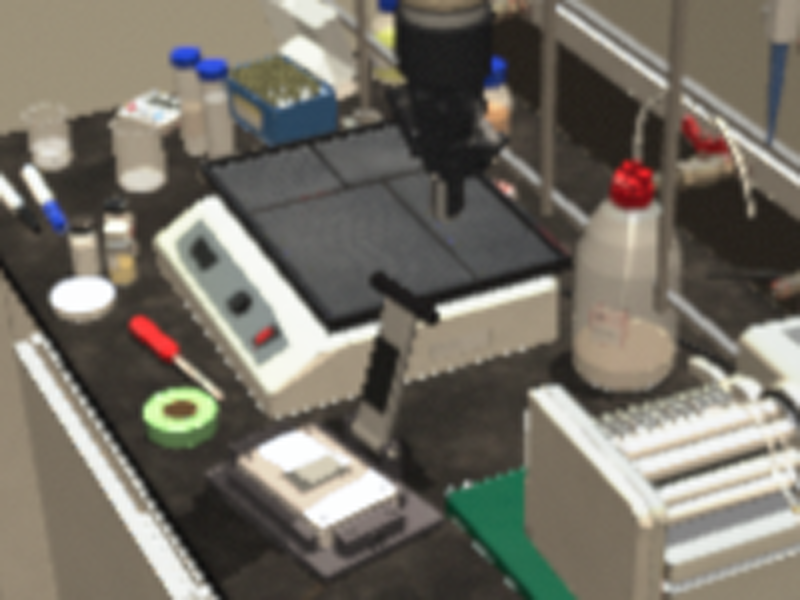

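The gripper is above and behind the handle (crop: tips at (445,215), handle at (405,295)), the cassette is down and level, and the clamp is still leaning back at about 1.87 rad. Next I go down behind the bar and push it over.

Request:
jog_arm(
  increments=[
    {"dx":0,"dy":0,"dz":-0.3,"ax":0,"ay":0,"az":0,"gripper":-1},
    {"dx":0,"dy":0,"dz":-0.6,"ax":0,"ay":0,"az":0,"gripper":-1},
    {"dx":0,"dy":0,"dz":-0.68,"ax":0,"ay":0,"az":0,"gripper":-1},
    {"dx":0,"dy":0,"dz":-0.68,"ax":0,"ay":0,"az":0,"gripper":-1},
  ],
)

```text
time: 9.3
eef_pos: [0.6201, 0.3351, 0.1681]
tcp_rot: [-0.099, 0.995, -0.001, -0.002]
contact_force: [0.6, 0.3, -0.5]
opening: 0.001
finger_force: 0.0
```

Request:
jog_arm(
  increments=[
    {"dx":-0.08,"dy":-0.017,"dz":0,"ax":0,"ay":0,"az":0,"gripper":-1},
    {"dx":-0.15,"dy":-0.032,"dz":0,"ax":0,"ay":0,"az":0,"gripper":-1},
    {"dx":-0.21,"dy":-0.045,"dz":0,"ax":0,"ay":0,"az":0,"gripper":-1},
    {"dx":-0.26,"dy":-0.055,"dz":0,"ax":0,"ay":0,"az":0,"gripper":-1},
    {"dx":-0.31,"dy":-0.065,"dz":0,"ax":0,"ay":0,"az":0,"gripper":-1},
    {"dx":-0.36,"dy":-0.075,"dz":0,"ax":0,"ay":0,"az":0,"gripper":-1},
    {"dx":-0.42,"dy":-0.088,"dz":0,"ax":0,"ay":0,"az":0,"gripper":-1},
    {"dx":-0.47,"dy":-0.1,"dz":0,"ax":0,"ay":0,"az":0,"gripper":-1},
    {"dx":-0.52,"dy":-0.11,"dz":0,"ax":0,"ay":0,"az":0,"gripper":-1},
  ],
)

```text
time: 10.2
eef_pos: [0.5589, 0.3218, 0.1698]
tcp_rot: [-0.099, 0.995, -0.0, -0.0]
contact_force: [1.6, 0.6, 1.3]
opening: -0.002
finger_force: 0.9
```

Request:
jog_arm(
  increments=[
    {"dx":-0.107,"dy":-0.023,"dz":-0.005,"ax":0,"ay":0,"az":0,"gripper":-1},
    {"dx":-0.213,"dy":-0.045,"dz":-0.018,"ax":0,"ay":0,"az":0,"gripper":-1},
    {"dx":-0.315,"dy":-0.067,"dz":-0.05,"ax":0,"ay":0,"az":0,"gripper":-1},
    {"dx":-0.413,"dy":-0.088,"dz":-0.091,"ax":0,"ay":0,"az":0,"gripper":-1},
    {"dx":-0.505,"dy":-0.107,"dz":-0.148,"ax":0,"ay":0,"az":0,"gripper":-1},
    {"dx":-0.588,"dy":-0.125,"dz":-0.215,"ax":0,"ay":0,"az":0,"gripper":-1},
    {"dx":-0.588,"dy":-0.125,"dz":-0.215,"ax":0,"ay":0,"az":0,"gripper":-1},
  ],
)

```text
time: 10.9
eef_pos: [0.4863, 0.3063, 0.142]
tcp_rot: [-0.099, 0.995, -0.001, -0.003]
contact_force: [0.3, 0.7, 0.5]
opening: -0.0
finger_force: 0.0
```

```bash
python3 - <<'E'
from h import *
b=imaging.read_camera("side");cv2.imwrite("pics/e.png",cv2.resize(b["frame"][120:225,180:320],(800,600),interpolation=2))
E
```

```text
(no output)
```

View pics/e.png

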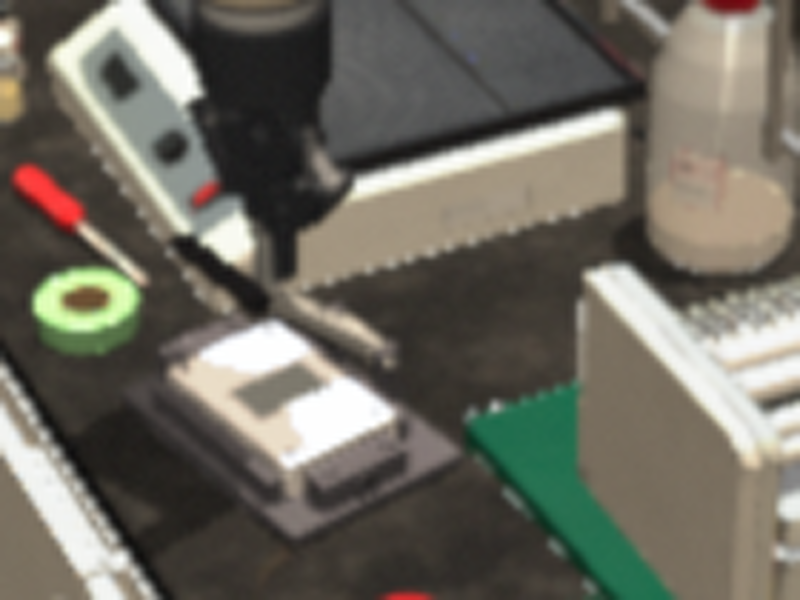

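The fingertips rest on the bar's upper side behind the handle, with the clamp at about 45° and swinging normally. I'll carry on down the arc.

Request:
jog_arm(
  increments=[
    {"dx":-0.075,"dy":-0.016,"dz":-0.08,"ax":0,"ay":0,"az":0,"gripper":-1},
    {"dx":-0.138,"dy":-0.029,"dz":-0.166,"ax":0,"ay":0,"az":0,"gripper":-1},
    {"dx":-0.19,"dy":-0.04,"dz":-0.265,"ax":0,"ay":0,"az":0,"gripper":-1},
    {"dx":-0.229,"dy":-0.049,"dz":-0.363,"ax":0,"ay":0,"az":0,"gripper":-1},
    {"dx":-0.25,"dy":-0.053,"dz":-0.43,"ax":0,"ay":0,"az":0,"gripper":-1},
    {"dx":-0.261,"dy":-0.055,"dz":-0.49,"ax":0,"ay":0,"az":0,"gripper":-1},
    {"dx":-0.261,"dy":-0.055,"dz":-0.49,"ax":0,"ay":0,"az":0,"gripper":-1},
  ],
)

```text
time: 11.65
eef_pos: [0.4566, 0.2999, 0.0838]
tcp_rot: [-0.099, 0.995, -0.001, -0.002]
contact_force: [-0.6, 0.3, 0.6]
opening: 0.0
finger_force: 0.0
```

Request:
jog_arm(
  increments=[
    {"dx":0,"dy":0,"dz":-0.02,"ax":0,"ay":0,"az":0,"gripper":-1},
    {"dx":0,"dy":0,"dz":-0.04,"ax":0,"ay":0,"az":0,"gripper":-1},
    {"dx":0,"dy":0,"dz":-0.06,"ax":0,"ay":0,"az":0,"gripper":-1},
    {"dx":0,"dy":0,"dz":-0.06,"ax":0,"ay":0,"az":0,"gripper":-1},
  ],
)

```text
time: 12.05
eef_pos: [0.4579, 0.3004, 0.0783]
tcp_rot: [-0.099, 0.995, 0.0, 0.0]
contact_force: [-0.1, 0.9, 0.1]
opening: -0.005
finger_force: 0.0
```

Request:
jog_arm(
  increments=[
    {"dx":0,"dy":0,"dz":-0.01,"ax":0,"ay":0,"az":0,"gripper":-1},
    {"dx":0,"dy":0,"dz":-0.02,"ax":0,"ay":0,"az":0,"gripper":-1},
    {"dx":0,"dy":0,"dz":-0.02,"ax":0,"ay":0,"az":0,"gripper":-1},
  ],
)

```text
time: 12.35
eef_pos: [0.4578, 0.3004, 0.0759]
tcp_rot: [-0.099, 0.995, 0.0, 0.0]
contact_force: [0.3, 0.3, -0.5]
opening: 0.003
finger_force: 0.0
```

Request:
jog_arm(
  increments=[
    {"dx":0,"dy":0,"dz":-0.008,"ax":0,"ay":0,"az":0,"gripper":-1},
    {"dx":0,"dy":0,"dz":-0.012,"ax":0,"ay":0,"az":0,"gripper":-1},
  ],
)

```text
time: 12.55
eef_pos: [0.4579, 0.3005, 0.0755]
tcp_rot: [-0.099, 0.995, -0.0, -0.0]
contact_force: [-2.7, -1.5, 8.5]
opening: -0.001
finger_force: 4.0
```

Request:
jog_arm(
  increments=[
    {"dx":0,"dy":0,"dz":-0.008,"ax":0,"ay":0,"az":0,"gripper":-1},
    {"dx":0,"dy":0,"dz":-0.008,"ax":0,"ay":0,"az":0,"gripper":-1},
  ],
)

```text
time: 12.75
eef_pos: [0.4579, 0.3005, 0.0755]
tcp_rot: [-0.099, 0.995, -0.0, -0.001]
contact_force: [-4.2, -2.6, 10.5]
opening: -0.0
finger_force: 5.4
```

Request:
jog_arm(
  increments=[
    {"dx":0,"dy":0,"dz":0.1,"ax":0,"ay":0,"az":0,"gripper":-1},
    {"dx":0,"dy":0,"dz":0.4,"ax":0,"ay":0,"az":0,"gripper":-1},
    {"dx":0,"dy":0,"dz":0.8,"ax":0,"ay":0,"az":0,"gripper":-1},
    {"dx":0,"dy":0,"dz":1,"ax":0,"ay":0,"az":0,"gripper":-1},
    {"dx":0,"dy":0,"dz":1,"ax":0,"ay":0,"az":0,"gripper":-1},
    {"dx":0,"dy":0,"dz":1,"ax":0,"ay":0,"az":0,"gripper":-1},
  ],
)

```text
time: 13.35
eef_pos: [0.4579, 0.3005, 0.194]
tcp_rot: [-0.099, 0.995, 0.0, 0.001]
contact_force: [0.0, -0.6, -0.4]
opening: -0.002
finger_force: 0.0
```

```bash
python3 - <<'E'
from h import *
b=imaging.read_camera("side");cv2.imwrite("pics/f.png",cv2.resize(b["frame"][120:225,180:320],(800,600),interpolation=2))
p=cloud(b).reshape(-1,3);q=(p[:,:2]-[.4855,.3098])@np.array([[.978,-.208],[.208,.978]])
for x in np.arange(-.075,.05,.01):
    k=(abs(q[:,0]-x)<.005)&(abs(q[:,1])<.012)&(p[:,2]<.09);print(x.round(3),k.sum(),np.median(p[k,2]).round(4) if k.any() else 0)
prof(b)
E
```

```text
-0.075 91 -0.3797
-0.065 197 -0.4384
-0.055 59 -0.0014
-0.045 21 0.0443
-0.035 34 0.0349
-0.025 16 0.0505
-0.015 10 0.0498
-0.005 10 0.0477
0.005 18 0.0473
0.015 15 0.0494
0.025 10 0.0494
0.035 15 0.0493
0.045 16 0.048
-0.045 33 0.0349
-0.035 35 0.0347
-0.025 34 0.0351
-0.015 52 0.0372
-0.005 32 0.0495
0.005 25 0.0486
0.015 29 0.048
0.025 2 -0.0989
0.035 17 0.0363
0.045 28 0.0345
```

View pics/f.png

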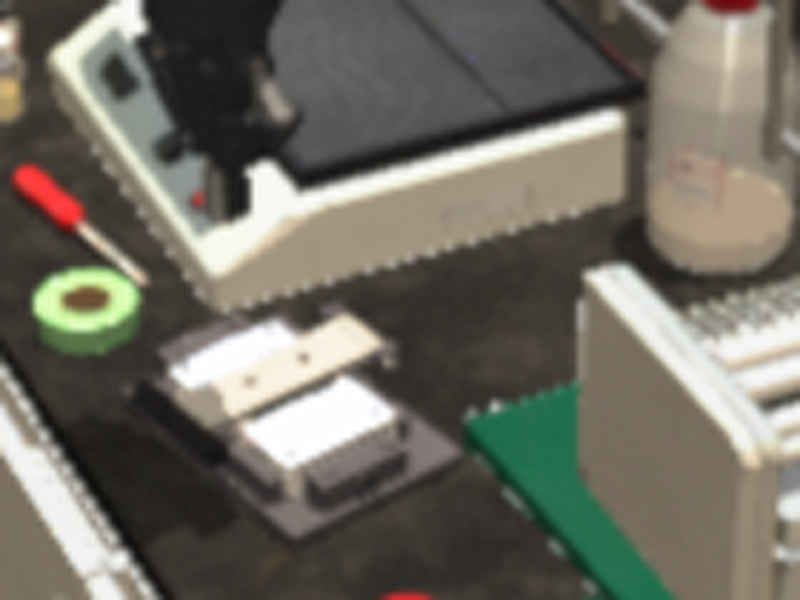

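The clamp bar lies level over the cassette at about 49 mm, both ends of the cassette are level at about 35 mm, and the robot is clear.

```bash
python3 -c "
from plant import job;print(job.sign_off())"
```

```text
the job is handed in; nothing more can be done
None
```

The job is handed in: both ends of the cassette were pressed fully home, then the clamp was swung shut and released. The sign-off returned no verdict; the last camera check showed the cassette level and home, the bar level over it and the arm clear, at about 13 s of the 54 s allowed.

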